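# Gauge the footswitch brackets and scrap the undersized one

## Robot

A 7-joint arm with a two-finger parallel gripper is mounted at the origin on the work surface. World frame = base frame: x ahead of the robot, y to its left, z up, the work surface at z = 0. Lengths are in m, angles in degrees, forces in N, time in s.
With the tool pointing down it reaches from about 0.425 to 0.875 m from the base axis. Payload 4.7 kg.
Tool frame: the origin (TCP) lies at the very end of the fingers, on their centre line; the grasp point (between the pads) lies 19 mm behind it; z points along the fingers, y is the line along which they close (so a half turn about z gives the same grasp; the last joint's range is limited). The gripper opens to 87 mm and grips with 3 to 60 N. Pads are 19 mm wide; open, the fingers measure 117 mm over their backs; the gripper's body (75 mm by 190 mm) begins 51 mm behind the grasp point.
Start: joints at [-70.182, 18.392, -4.016, 83.108, 1.295, 78.541, -3.26], TCP at [0.212, 0.615, 0.201] pointing down, gripper open.
Joint ranges: [-163.93, 163.93], [-17.29, 119.83], [-79.2, 71.16], [3.27, 140.29], [-89.18, 269.18], [5.43, 117.66], [-154.24, 154.24]. Speed limits (degrees/s): [147.25, 147.25, 180, 180, 180, 180, 180].

## Interface

Orientations are given as [roll, pitch, yaw] about the fixed x, y, z axes, in that order (R = Rz(yaw) Ry(pitch) Rx(roll)).
In Python, from cell import telemetry, cams, env gives the robot as it stands.
- The arm moves only by the tool arm_command, never from a script. Its argument "series" is text: rows parted by semicolons, each of 5 numbers parted by spaces: the shift along the tool's x, y, z in mm, then the turn about the tool's z in rad, then the closure in counts, from 0 (fully open) to 255 (shut). A call has 1 to 20 rows; each row shifts and turns the commanded pose from where the row before left it, along the tool's axes as they then stand; what a row does not reach is not made up. A row lasts 1/12 s, in which the tool goes at most 41.7 mm and 7.16 degrees, less where a joint would pass 70% of its speed; a pose out of reach is approached as far as the arm can. A call is refused whole if a number of a shift passes 41.7 or a number of a turn 0.125, either way. A call with a gripper value outside its range is refused whole. The fingers move at their own pace and stop on an object; "squeeze" is the grip in N (left out, the last holds). Time passes only in rows, so rows that do not move let the fingers close. It gives the time, the measured TCP pose, the force, the opening and the grip force at its end, in the units of the state.
- telemetry.get_obs(): the state, without advancing time (a new reading comes with each control period).
- cams.read_camera(name): name is "side" or "top"; returns the picture (384x512x3 uint8, blue, green, red); there is no depth.
- cams.calibration(name): a dict with "K" (3x3 intrinsics, pixels), "origin" and "rotation" of the camera in the world. Camera axes: x right, y down, z forward; pixel columns grow to the right and rows downward; lengths in m; the calibration is good to about 2 mm. A picture is of the moment at which its call begins. calibration takes no time and is no camera call.
- env.sign_off(): hands the job in; it is judged then, once.
The state is a dict: "time_s": time; "qpos": joint angles; "joint_velocities": joint speeds; "effort": joint torques, N m; "tool_pos": TCP position; "tool_rot": TCP orientation; "force": force on the tool from outside, world axes, zero at the start; "wrist_torque": the same for the moment, N m; "grip_width": finger opening in m; "grasp_force": force on a finger pad.
Only numpy, scipy, OpenCV 4.12 (cv2) and the standard library are available. Lean on these libraries where they do the work, as an engineer would, in place of code of your own. Each camera call takes 0.05 s, during which the arm holds its last target. There are 200 camera calls.

## Task

Take the plug gauge from its stand and try its nose squarely in the hole of the bracket nearer the scrap bin, then in the hole of the other bracket. Stand a bracket that lets the nose drop right through its hole upright in the grey tray; push one whose hole stops the nose through the sprung flap into the scrap bin, so that the flap shuts again. Put the gauge back upright in its stand and leave the other bits on the bench where they are.

Things in the scene. Friction and masses are not known exactly. Their poses are not given: they have to be found in the camera images.
- bracket_1_center (a point): Centre (half-way up) of a loose bent steel footswitch bracket: an upside-down channel of 3 mm sheet, 100 mm long (its x), 56 mm wide over its two upright flanges (its y), 50 mm tall (z up), open underneath and at both ends, 0.34 kg. A round hole goes through the top sheet exactly over this point, 25 mm above it: see the other bracket. One bracket stands on the bin side (y below 0), one on the tray side.
- bracket_2_center (a point): Centre of the other bracket, alike in all but the hole. A good hole is about 28 mm wide (the gauge nose drops through freely), an undersized one about 21 mm (the nose stops within 2 mm of the top face); which bracket has which is to be found by trying.
- gauge_center (a point): Point in the plug gauge's grip, 70 mm above its nose end. The gauge is a round bar 100 mm long, z from nose to grip: a steel nose 24 mm in diameter, 45 mm long, its last 4 mm tapering to 19 mm, then a ribbed aluminium grip 34 mm in diameter, 55 mm long (the grip's middle is 2.5 mm above this point). 0.28 kg. It starts nose down in its stand.
- gauge_tip (a point): Centre of the flat end of the gauge's nose (its lower end).
- stand_hole (a point): Centre of the mouth of the hole in the gauge stand, a fixed wooden block 70 x 70 x 30 mm tall; the mouth is level with the top of the block, 30 mm above the bench. The hole is 30 mm in diameter, 22 mm deep with a solid floor, so a gauge that stands in it has its nose end 8 mm above the bench.
- bin: Squat grey steel scrap bin, fixed, 200 x 200 x 160 mm tall; origin at the centre of its underside, z up. Its top is closed but for the flap's opening, which is 100 mm along the bin's x and 168 mm along its y.
- bin_mouth (a point): Centre of the flap's opening, on the bin's top face (160 mm above the bench), axes as the bin's: the opening reaches 50 mm either way along x and 84 mm along y, so a bracket goes through level with its length along the bin's y.
- flap (a joint): Angle of the dark steel flap that closes the bin's opening: 0 shut (level, flush with the bin's top), up to 1.25 rad swung down into the bin about a hinge along the bin's y at the opening's -x edge. A weak spring shuts it; the weight of a bracket let go on it swings it open, and the bracket drops 150 mm into the bin.
- tray: Shallow grey open tray for good parts, fixed, 170 x 170 mm outside, 22 mm tall, walls and floor about 4 mm; origin at the centre of its underside.
- pot: Cracked orange potentiometer, 30 mm across, 38 mm tall with its shaft, standing loose on the bench; origin under its centre. To be left alone.
- iron_tip: Blackened copper soldering iron tip, 60 mm long (its x) and 10 mm thick, lying loose; origin under its middle. To be left alone.
- battery_door: Chipped red plastic battery door, 63 x 36 x 5 mm, lying loose; origin under its centre. To be left alone.
Mind the look-alikes: they are no part of the job. Leave any green or orange look-alike of the part that bears bracket_1_center alone. Of the things that look like the part that bears gauge_center, the smaller one is meant.

How it is judged:
By the outcome, as a careful person would: the job done as asked, in the order asked, and still so for the second after the job is handed in, with the robot touching nothing.
It also fails if it takes over 72 s, if anything falls off the work surface, if the arm or the gripper's body presses on something with over 40 N, if the wrist force passes 120 N, or if a joint passes its speed limit or range.

## Working session

There is one attempt and no reset: what is moved stays moved. The work goes in short steps, Python scripts to look and compute and a tool call to move; the robot and the scene stay as the last step left them, time stands still between calls to the robot, and variables do not carry over. Pictures are saved under pics/ and viewed, at most 10 in all, crops included, and the job is handed in when it is done.

Besides the shell and the picture viewer there is one more tool, called after "Emit:" by a JSON object that holds its "name" and its "arguments". arm_command: Moves the arm, as the interface text tells. Its arguments: {"type":"object","properties":{"series":{"type":"string"},"squeeze":{"type":"number"}},"required":["series"]}

```bash
ls; mkdir -p pics; python3 - <<'E'
from cell import telemetry, cams, env
import cv2, numpy as np
for n in("top","side"):
    im=cams.read_camera(n); cv2.imwrite(f"pics/{n}0.png",im)
    c=cams.calibration(n); print(n,np.round(c["K"],1).tolist(),np.round(c["origin"],3),np.round(c["rotation"],3).tolist())
a=cv2.imread("pics/top0.png")
cv2.imwrite("pics/top0b.png",cv2.resize(a,(800,600),interpolation=cv2.INTER_CUBIC))
a=cv2.imread("pics/side0.png")
cv2.imwrite("pics/side0b.png",cv2.resize(a,(800,600),interpolation=cv2.INTER_CUBIC))
o=telemetry.get_obs();print({k:np.round(v,3).tolist() for k,v in o.items()})
E
```

```text
pics
top [[490.2, 0.0, 252.4], [0.0, 490.2, 186.4], [0.0, 0.0, 1.0]] [ 0.328 -0.019  1.385] [-170.857, 0.298, -89.965]
side [[359.7, 0.0, 253.0], [0.0, 359.7, 192.2], [0.0, 0.0, 1.0]] [ 0.499 -0.784  1.029] [-139.623, -0.431, -2.759]
{'time_s': 0.1, 'qpos': [-70.183, 18.436, -4.015, 83.167, 1.298, 78.542, -3.261], 'joint_velocities': [0.056, -0.077, -0.037, -0.13, -0.049, 0.081, 0.026], 'effort': [-0.0, -49.257, -0.406, -31.34, -0.064, 0.039, 0.0], 'tool_pos': [0.212, 0.614, 0.2], 'tool_rot': [-179.901, 0.009, 160.992], 'force': [-0.117, -0.447, -0.892], 'wrist_torque': [-0.056, -0.012, 0.027], 'grasp_force': 0.0, 'grip_width': 0.087}
```

View pics/top0b.png

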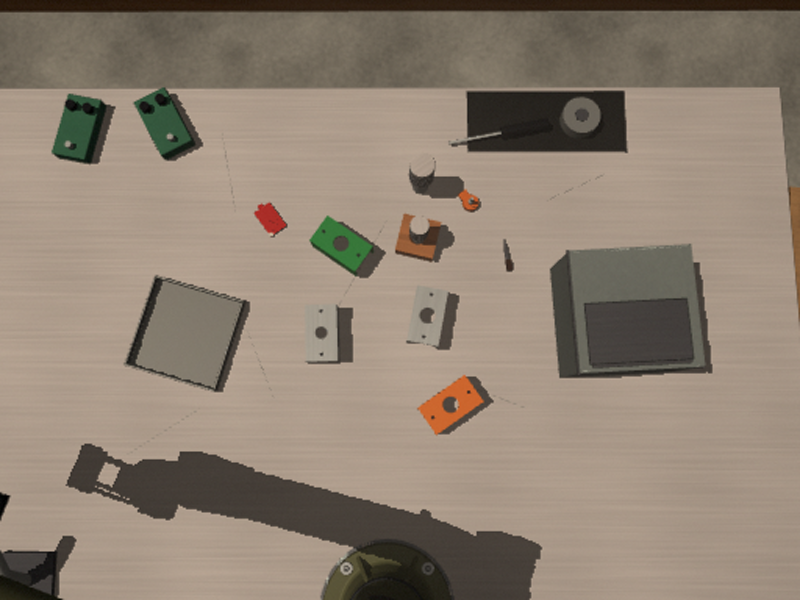

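View pics/side0b.png

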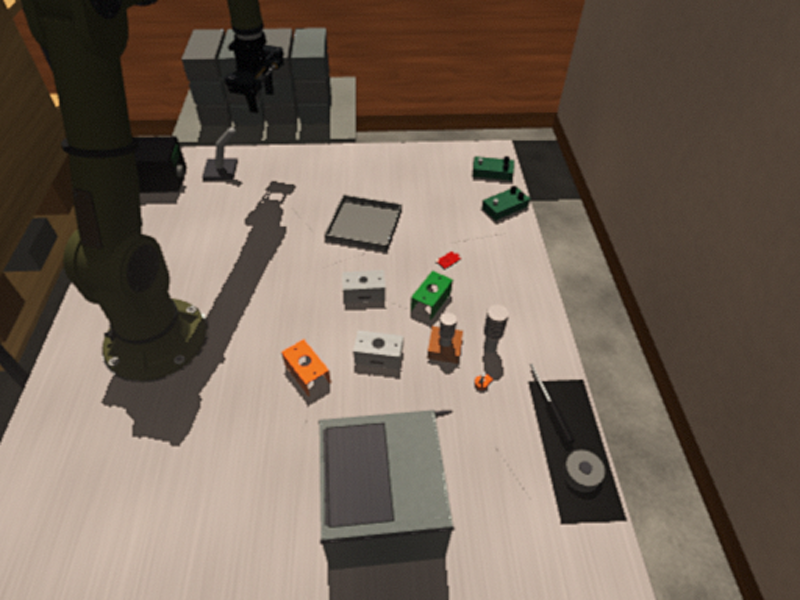

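The top view shows the two grey brackets at about (321,333) and (430,317) at 800 px scale. The stand and gauge are at (419,230), the larger look-alike gauge at (422,175), the tray at (187,333), and the flap at (640,332). The side view agrees with this. Next I measure.

```bash
cat > h.py <<'E'
import cv2, numpy as np
from scipy.spatial.transform import Rotation as R
from cell import cams
CAL={n:cams.calibration(n) for n in("top","side")}
def ray(n,p):
    c=CAL[n]; d=np.linalg.inv(np.array(c["K"]))@[p[0],p[1],1]
    return np.array(c["origin"]),R.from_euler("xyz",c["rotation"],degrees=True).as_matrix()@d
def at(n,p,z):
    o,d=ray(n,p); return (o+d*(z-o[2])/d[2])
def px(n,X):
    c=CAL[n]; M=R.from_euler("xyz",c["rotation"],degrees=True).as_matrix()
    q=np.array(c["K"])@(M.T@(np.array(X)-c["origin"])); return q[:2]/q[2]
def two(p,q):
    o1,d1=ray("top",p);o2,d2=ray("side",q)
    t=np.linalg.lstsq(np.stack([d1,-d2],1),o2-o1,rcond=None)[0]
    a,b=o1+t[0]*d1,o2+t[1]*d2; return (a+b)/2,np.linalg.norm(a-b)
E
python3 - <<'E'
from h import *
im=cv2.imread("pics/top0.png"); hsv=cv2.cvtColor(im,cv2.COLOR_BGR2HSV); g=cv2.cvtColor(im,cv2.COLOR_BGR2GRAY)
low=((hsv[...,1]<28)&(g>100)).astype(np.uint8)
n,l,s,c=cv2.connectedComponentsWithStats(low)
for i in range(1,n):
    if s[i,4]>60:
        ct=max(cv2.findContours((l==i).astype(np.uint8),0,2)[0],key=cv2.contourArea); r=cv2.minAreaRect(ct)
        print(s[i],np.round(r[0],1),np.round(r[1],1),round(r[2],1),np.round(at("top",r[0],.05),3))
# holes
for (x,y,w,h) in ((190,185,40,55),(255,175,45,55)):
    sub=g[y:y+h,x:x+w]; m=(sub<110).astype(np.uint8)
    n,l,s,c=cv2.connectedComponentsWithStats(m)
    for i in range(1,n):
        if s[i,4]>2: print("dark",s[i],np.round(c[i]+[x,y],1),np.round(at("top",c[i]+[x,y],.05),4))
A=cv2.resize(im[125:245,175:325],None,fx=5,fy=5,interpolation=cv2.INTER_CUBIC)
B=cv2.resize(cv2.imread("pics/side0.png")[140:260,200:350],None,fx=5,fy=5,interpolation=cv2.INTER_CUBIC)
cv2.imwrite("pics/cA.png",A);cv2.imwrite("pics/cB.png",B)
C=cv2.resize(im[145:255,345:465],None,fx=5,fy=5,interpolation=cv2.INTER_CUBIC)
cv2.imwrite("pics/cC.png",C)
E
```

```text
dark [  7  10  29  38 383] [219.  215.7] [0.4623 0.0798 0.05  ]
dark [14 13  3  2  4] [205.  198.5] [0.5096 0.1187 0.05  ]
dark [12 24  7  8 45] [204.9 212.4] [0.4711 0.1183 0.05  ]
dark [15 41  2  2  3] [205.3 226.3] [0.4331 0.1166 0.05  ]
dark [20 13  2  2  3] [275.7 188.3] [ 0.5378 -0.0757  0.05  ]
dark [ 22  12  17  37 286] [286.7 205.9] [ 0.4892 -0.1056  0.05  ]
dark [13 22 10 10 71] [272.5 201.3] [ 0.5017 -0.0669  0.05  ]
dark [15 40  2  2  3] [270.7 215.3] [ 0.4632 -0.0615  0.05  ]
dark [ 5 43  8  2 10] [263.1 218.7] [ 0.4539 -0.0408  0.05  ]
```

View pics/cA.png

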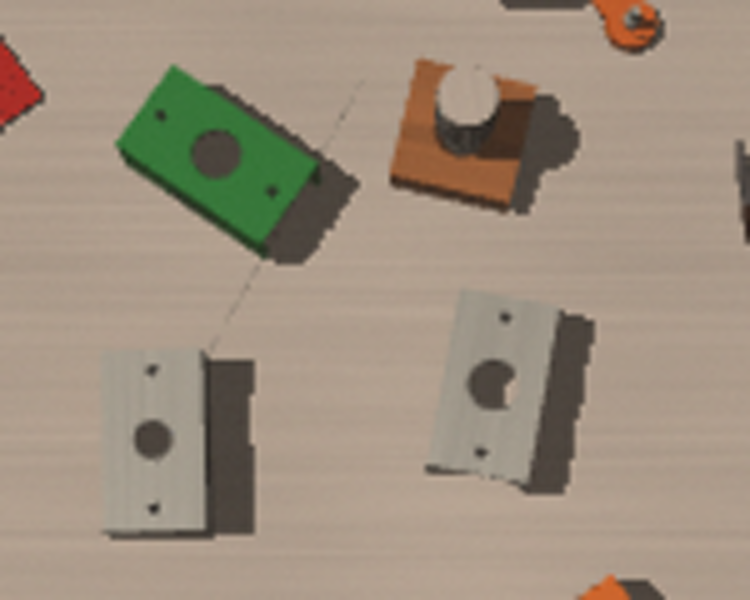

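View pics/cB.png

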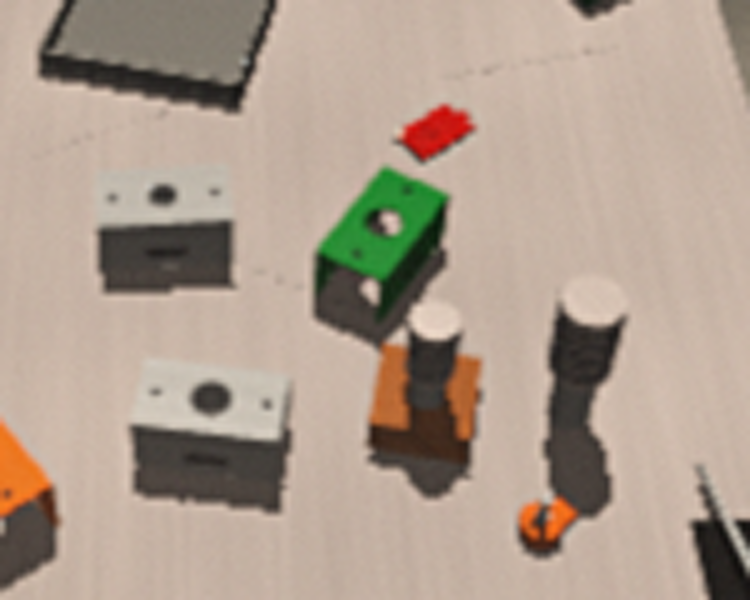

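View pics/cC.png

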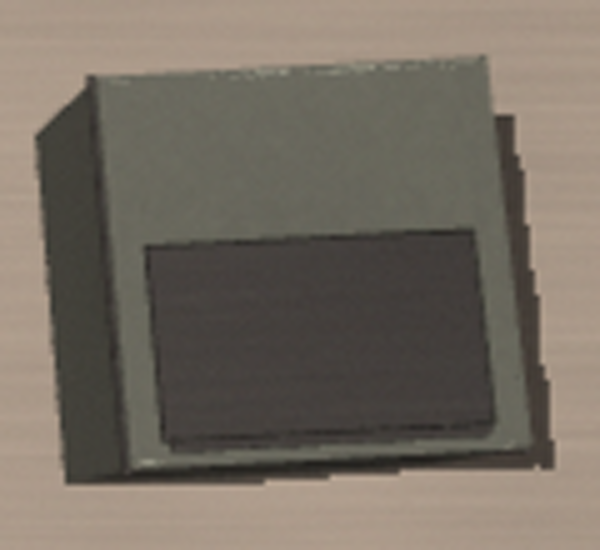

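The crops show the main features clearly. In the top crop, the bin-side bracket's hole is at about (493,384), with its small holes at (505,317) and (481,452). The tray-side hole is at (152.5,439), with its small holes at (152,370) and (153.5,508). The gauge top is at (468,96) in the top crop and (436,320) in the side crop. The flap corners are about (147,245), (473,231), (495,425) and (165,445).

```bash
cat >> h.py <<'E'
def go(x,y,z,yaw):
    from cell import telemetry
    o=telemetry.get_obs(); p=np.array(o["tool_pos"]); yw=o["tool_rot"][2]
    dt=-((yaw-yw+180)%360-180)
    M=R.from_euler("xyz",[180,0,yaw],degrees=True).as_matrix()
    print("t",round(o["time_s"],2),"turn",round(np.radians(dt),3),"shift mm",np.round(M.T@(np.array([x,y,z])-p)*1000,1),"rot",np.round(o["tool_rot"],2))
E
python3 - <<'E'
from h import *
a=lambda u,v:(np.array([u,v])+.5)/5-.5+[175,125]
b=lambda u,v:(np.array([u,v])+.5)/5-.5+[200,140]
c=lambda u,v:(np.array([u,v])+.5)/5-.5+[345,145]
q=lambda u,v:(np.array([u,v])+.5)*.64-.5
def p(s,*v): print(s,*[np.round(np.array(i)*1000,1).tolist() if not np.isscalar(i) else round(i*1000,1) for i in v])
def yaw(P,Q): d=Q-P; print(" yaw",np.degrees(np.arctan2(d[1],d[0])),"len",np.linalg.norm(d[:2])*1000)
for n,h,s1,s2,sh in(("binB",(493,384.5),(505,317),(481,452),(212,397.5)),("trayB",(152.5,439),(152,370),(153.5,508),(163,195))):
    H=at("top",a(*h),.05); p(n,H,at("side",b(*sh),.05),*two(a(*h),b(*sh)))
    yaw(at("top",a(*s2),.05),at("top",a(*s1),.05))
p("gauge",at("top",a(468,96),.108),at("side",b(436,320),.108),*two(a(468,96),b(436,320)))
p("big",*two(a(423+0,0),b(593,301)))
S=[at("top",a(*k),.03) for k in((418,58),(540,87),(508,210),(390,180))]; p("stand",np.mean(S,0)); [yaw(S[i],S[i-1]) for i in range(4)]
F=[at("top",c(*k),.16) for k in((147,245),(473,231),(495,425),(167,442))]; p("flap",np.mean(F,0)); [yaw(F[i],F[i-1]) for i in range(4)]
B=[at("top",c(*k),.16) for k in((90,75),(485,57),(530,445),(130,468))]; p("bin",np.mean(B,0)); [yaw(B[i],B[i-1]) for i in range(4)]
T=[at("top",q(*k),.022) for k in((157,277),(249,300),(220,390),(127,364))]; p("tray",np.mean(T,0)); [yaw(T[i],T[i-1]) for i in range(4)]
# side-view big lookalike, bench base
g=at("top",a(468,96),.108); go(g[0],g[1],.17,180)
E
```

```text
binB [501.3, -68.7, 50.0] [504.3, -70.3, 50.0] [503.0, -68.6, 47.2] 2.7
 yaw -10.34143519159354 len 75.9329265244319
trayB [471.2, 117.9, 50.0] [473.4, 115.5, 50.0] [472.4, 118.3, 46.7] 1.8
 yaw 1.533462626571775 len 75.90150252746021
gauge [649.4, -54.1, 108.0] [652.3, -56.3, 108.0] [651.5, -54.1, 104.8] 2.6
big [737.7, -30.0, 81.9] 52.9
stand [647.2, -53.9, 30.0]
 yaw 167.36608301631512 len 72.72245075141456
 yaw 76.19791125533257 len 71.35715550829518
 yaw -14.694945916181613 len 73.65356386057555
 yaw -104.58343019530693 len 68.73323268380416
flap [461.4, -404.0, 160.0]
 yaw -176.4756236386615 len 99.34189084724333
 yaw 92.47576665077246 len 164.7325574500951
 yaw 2.9814819648358415 len 97.90569538184474
 yaw -87.02629815739138 len 163.78486262518095
bin [500.1, -400.0, 160.0]
 yaw -176.31405883056587 len 200.1315312095145
 yaw 92.6355246844455 len 201.93023361348534
 yaw 3.007618123434825 len 197.80965938863508
 yaw -86.70628265287192 len 199.55916731058826
tray [473.9, 358.0, 22.0]
 yaw 163.82823155401255 len 163.7195149583688
 yaw 75.92502708119883 len 173.32477915742888
 yaw -16.075132537232715 len 167.464964490827
 yaw -105.31437845299367 len 173.51060357449055
t 0.1 turn -0.332 shift mm [-437.8 -668.1   30.3] rot [-1.7990e+02  1.0000e-02  1.6099e+02]
```

Emit:
{"name": "arm_command", "arguments": {"series": "0 0 0 -0.111 0;0 0 0 -0.111 0;0 0 0 -0.11 0;-11 -17 0 0 0;-22 -33 0 0 0;-22 -33 0 0 0;-22 -33 0 0 0;-22 -33 0 0 0;-22 -33 0 0 0;-22 -33 0 0 0;-22 -33 0 0 0;-22 -33 0 0 0;-22 -33 0 0 0;-22 -33 0 0 0;-22 -33 0 0 0;-22 -33 0 0 0;-22 -33 0 0 0;-22 -33 0 0 0;-22 -33 0 0 0;-22 -33 0 0 0", "squeeze": 30}}

```text
time_s: 1.77
tool_pos: [0.5754, 0.0679, 0.201]
tool_rot: [180.0, -0.0, -180.0]
force: [0.4, 0.9, 0.1]
grip_width: 0.0869
grasp_force: 0.0
```

```bash
python3 -c "
from h import *
go(.6508,-.055,.13,180)"
```

```text
t 1.77 turn 0.0 shift mm [ -75.4 -122.9   71. ] rot [ 1.7999e+02 -1.0000e-02 -1.7997e+02]
```

Emit:
{"name": "arm_command", "arguments": {"series": "-22 -35 5 0 0;-22 -35 5 0 0;-20 -33 10 0 0;-11 -19.9 20 0 0;0 0 30 0 0;0 0 30 0 0;0 0 25 0 0;0 0 11 0 0;0 0 5 0 0;0 0 0 0 255;0 0 0 0 255;0 0 0 0 255;0 0 0 0 255;0 0 0 0 255;0 0 0 0 255;0 0 0 0 255;0 0 0 0 255;0 0 0 0 255"}}

```text
time_s: 3.27
tool_pos: [0.6499, -0.0533, 0.0604]
tool_rot: [-180.0, 0.0, -180.0]
force: [-0.2, 0.1, 0.3]
grip_width: 0.0352
grasp_force: 0.2
```

```bash
python3 - <<'E'
from h import *
from cell import telemetry
o=telemetry.get_obs();print({k:np.round(o[k],3).tolist() for k in("tool_pos","force","wrist_torque","grip_width","grasp_force")})
for n in("top","side"): cv2.imwrite(f"pics/{n}1.png",cams.read_camera(n))
E
```

```text
{'tool_pos': [0.65, -0.053, 0.06], 'force': [-0.231, 0.079, 0.307], 'wrist_torque': [-0.176, -0.014, 0.019], 'grip_width': 0.035, 'grasp_force': 0.229}
```

Emit:
{"name": "arm_command", "arguments": {"series": "0 0 0 0 255;0 0 0 0 255;0 0 -10 0 255;0 0 -25 0 255;0 0 -30 0 255;0 0 -20 0 255;20 -2 0 0 255;32 -3 0 0 255;34 -4 0 0 255;34 -3 0 0 255;20 -2 0 0 255;8 0 0 0 255;0 0 0 0 255;0 0 0 0 255"}}

```text
time_s: 4.53
tool_pos: [0.5029, -0.0668, 0.1459]
tool_rot: [180.0, 0.1, -180.0]
force: [-0.2, 0.3, -3.2]
grip_width: 0.0326
grasp_force: 29.8
```

```bash
python3 - <<'E'
from h import *
from cell import telemetry
o=telemetry.get_obs();print({k:np.round(o[k],4).tolist() for k in("time_s","tool_pos","tool_rot","force","wrist_torque","grip_width","grasp_force")})
t=cams.read_camera("top");s=cams.read_camera("side");cv2.imwrite("pics/top2.png",t);cv2.imwrite("pics/side2.png",s)
print(px("side",o["tool_pos"]),px("side",[.5028,-.0695,.05]))
c=px("side",[.5028,-.0695,.09]).astype(int);print(c)
f=lambda im,c,w,h:cv2.resize(im[c[1]-h:c[1]+h,c[0]-w:c[0]+w],None,fx=5,fy=5,interpolation=cv2.INTER_CUBIC)
ct=px("top",[.5028,-.0695,.05]).astype(int);print(ct)
cv2.imwrite("pics/c2.png",np.hstack([f(s,c,40,50),f(t,ct,40,50)]))
E
```

```text
{'time_s': 4.5333, 'tool_pos': [0.5029, -0.0668, 0.1459], 'tool_rot': [179.9644, 0.1196, -179.9646], 'force': [-0.1683, 0.3171, -3.1571], 'wrist_torque': [0.0417, -0.0651, 0.0713], 'grip_width': 0.0326, 'grasp_force': 29.8009}
[241.06214895 200.29553759] [241.5561274  218.92025904]
[241 211]
[273 200]
```

View pics/c2.png

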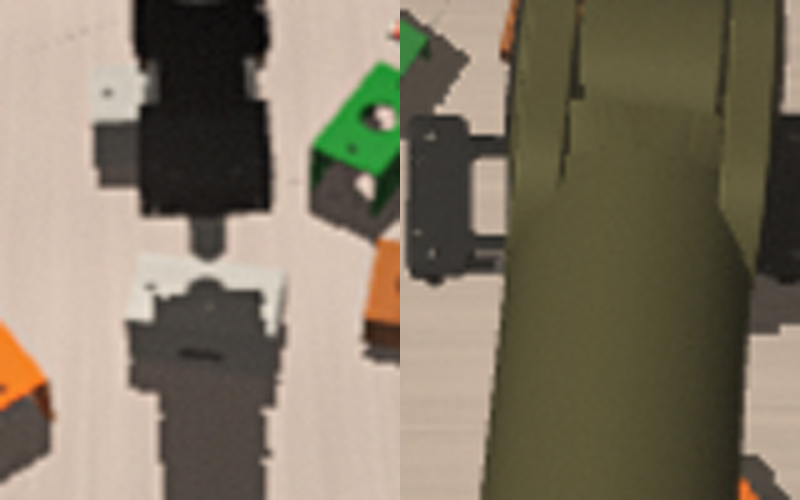

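```bash
python3 - <<'E'
from h import *
s=cv2.cvtColor(cv2.imread("pics/side2.png"),6)
for r in range(205,216): print(r,s[r,234:252].tolist())
for x in(.500,.503,.506): print(x,px("side",[x,-.0668,.095]),px("side",[x,-.0668,.11]))
s0=cv2.cvtColor(cv2.imread("pics/side0.png"),6)
for r in range(216,224): print(r,s0[r,236:250].tolist())
E
```

```text
205 [208, 207, 207, 206, 156, 76, 67, 66, 65, 65, 66, 86, 165, 206, 205, 199, 198, 199]
206 [202, 204, 203, 206, 164, 86, 62, 69, 69, 67, 61, 80, 166, 205, 201, 196, 194, 195]
207 [201, 201, 199, 202, 171, 99, 63, 63, 65, 65, 56, 79, 161, 202, 199, 196, 194, 195]
208 [198, 199, 200, 201, 169, 100, 61, 64, 66, 64, 58, 80, 161, 202, 200, 196, 196, 197]
209 [200, 200, 200, 201, 169, 98, 62, 64, 67, 65, 58, 78, 164, 201, 199, 196, 195, 196]
210 [201, 201, 200, 200, 168, 98, 59, 59, 63, 60, 56, 78, 160, 202, 199, 197, 196, 194]
211 [201, 201, 200, 201, 180, 126, 75, 59, 60, 58, 66, 111, 174, 202, 198, 196, 196, 194]
212 [210, 209, 206, 206, 206, 186, 138, 92, 74, 84, 120, 177, 202, 204, 199, 195, 195, 196]
213 [209, 209, 209, 211, 213, 211, 202, 172, 147, 159, 191, 208, 206, 203, 200, 200, 197, 198]
214 [205, 206, 207, 209, 207, 211, 212, 214, 214, 213, 211, 210, 210, 208, 208, 206, 205, 205]
215 [204, 203, 207, 205, 208, 210, 207, 200, 199, 204, 208, 210, 209, 207, 207, 210, 209, 208]
0.5 [240.44664002 210.13957844] [240.35836963 207.31283576]
0.503 [241.36468683 210.10869858] [241.28543626 207.2819216 ]
0.506 [242.28256075 210.07782453] [242.21232657 207.25101333]
216 [193, 194, 190, 178, 154, 133, 123, 140, 166, 186, 195, 193, 196, 194]
217 [195, 193, 168, 117, 73, 60, 61, 62, 86, 145, 186, 193, 193, 191]
218 [196, 186, 131, 68, 56, 59, 59, 56, 57, 90, 162, 193, 191, 190]
219 [201, 174, 109, 57, 57, 63, 64, 59, 54, 72, 154, 195, 194, 193]
220 [202, 182, 116, 59, 55, 62, 61, 59, 56, 84, 160, 201, 198, 195]
221 [201, 199, 158, 87, 65, 61, 66, 65, 77, 125, 180, 201, 196, 196]
222 [199, 201, 186, 155, 123, 98, 98, 114, 142, 180, 198, 196, 195, 196]
223 [202, 203, 203, 201, 191, 172, 161, 183, 199, 199, 196, 195, 194, 195]
```

```bash
python3 - <<'E'
from h import *
print("hole side",at("side",(241.7,219.5),.05))
s=cv2.cvtColor(cv2.imread("pics/side0.png"),6).astype(float)
w=np.clip((190-s[214:226,234:250])/130,0,1); yy,xx=np.mgrid[214:226,234:250]
print("hole centroid",(w*xx).sum()/w.sum(),(w*yy).sum()/w.sum(),at("side",((w*xx).sum()/w.sum(),(w*yy).sum()/w.sum()),.05))
w=np.clip((190-s[175:184,226:240])/130,0,1); yy,xx=np.mgrid[175:184,226:240]
print("trayhole centroid",(w*xx).sum()/w.sum(),(w*yy).sum()/w.sum(),at("side",((w*xx).sum()/w.sum(),(w*yy).sum()/w.sum()),.05))
t=cv2.cvtColor(cv2.imread("pics/top0.png"),6).astype(float)
for y in(-.0668,-.0688,-.0708):
    a=np.linspace(0,6.28,100); P=[px("side",[.5055+.0095*np.cos(k),y+.0095*np.sin(k),.0935]) for k in a]
    print(y,"tip lowest row",max(p[1] for p in P))
E
```

```text
hole side [ 0.50321584 -0.07192094  0.05      ]
hole centroid 241.69919309438913 219.19778570088195 [ 0.50324794 -0.07067032  0.05      ]
trayhole centroid 232.26916024935818 178.5482214888155 [0.473651   0.11578718 0.05      ]
-0.0668 tip lowest row 212.68114267079608
-0.0688 tip lowest row 213.17205870356526
-0.0708 tip lowest row 213.66406211404387
```

Emit:
{"name": "arm_command", "arguments": {"series": "2 -2.5 10 0 255;0 0 15 0 255;0 0 10 0 255;0 0 4 0 255;0 0 2 0 255;0 0 2 0 255;0 0 2 0 255;0 0 2 0 255;0 0 2 0 255"}}

```text
time_s: 5.38
tool_pos: [0.5003, -0.0698, 0.0965]
tool_rot: [180.0, 0.1, -180.0]
force: [-0.2, -0.0, -2.9]
grip_width: 0.0325
grasp_force: 29.8
```

Emit:
{"name": "arm_command", "arguments": {"series": "0 0 3 0 255;0 0 4 0 255;0 0 5 0 255;0 0 6 0 255;0 0 6 0 255;0 0 6 0 255;0 0 3 0 255;0 0 0 0 255"}}

```text
time_s: 6.05
tool_pos: [0.4992, -0.0697, 0.0622]
tool_rot: [-180.0, -0.1, -180.0]
force: [0.4, 0.3, -2.5]
grip_width: 0.0328
grasp_force: 29.8
```

```bash
python3 - <<'E'
from h import *
from cell import telemetry
o=telemetry.get_obs();print({k:np.round(o[k],4).tolist() for k in("tool_pos","force","wrist_torque")})
E
```

```text
{'tool_pos': [0.4992, -0.0697, 0.0622], 'force': [0.4337, 0.2699, -2.4714], 'wrist_torque': [0.0178, -0.003, 0.0071]}
```

Emit:
{"name": "arm_command", "arguments": {"series": "0 0 -15 0 255;0 0 -30 0 255;0 0 -25 0 255;3 20 0 0 255;6 35 0 0 255;6 40 0 0 255;6 40 0 0 255;5 33 0 0 255;3 18 0 0 255;0 0 0 0 255;0 0 15 0 255;0 0 8 0 255;0 0 0 0 255"}}

```text
time_s: 7.13
tool_pos: [0.4694, 0.115, 0.1084]
tool_rot: [-179.9, -0.2, 180.0]
force: [0.3, -0.5, -2.6]
grip_width: 0.0322
grasp_force: 29.8
```

```bash
python3 - <<'E'
from h import *
from cell import telemetry
o=telemetry.get_obs();print({k:np.round(o[k],4).tolist() for k in("tool_pos","force","wrist_torque")})
go(.4700,.1168,.1024,180)
E
```

```text
{'tool_pos': [0.4694, 0.115, 0.1084], 'force': [0.3091, -0.4902, -2.6361], 'wrist_torque': [0.0339, 0.1181, -0.0177]}
t 7.13 turn -0.001 shift mm [-0.6  1.8  6. ] rot [-179.91   -0.2   179.96]
```

Emit:
{"name": "arm_command", "arguments": {"series": "-0.6 1.8 0 0 255;0 0 2 0 255;0 0 2 0 255;0 0 1 0 255;0 0 1 0 255;0 0 1 0 255;0 0 0 0 255"}}

```text
time_s: 7.72
tool_pos: [0.4714, 0.118, 0.1032]
tool_rot: [-180.0, -0.0, -180.0]
force: [0.3, -1.1, -2.5]
grip_width: 0.0323
grasp_force: 29.8
```

Emit:
{"name": "arm_command", "arguments": {"series": "0.8 -0.8 0 0 255;0 0 1 0 255;0 0 1 0 255;0 0 1 0 255;0 0 0 0 255"}}

```text
time_s: 8.13
tool_pos: [0.4708, 0.1175, 0.1003]
tool_rot: [180.0, 0.0, -180.0]
force: [0.3, 1.4, -3.1]
grip_width: 0.0323
grasp_force: 29.8
```

Emit:
{"name": "arm_command", "arguments": {"series": "0 0 1 0 255;0 0 1 0 255;0 0 1 0 255;0 0 0 0 255;0 0 0 0 255"}}

```text
time_s: 8.55
tool_pos: [0.4722, 0.1177, 0.0996]
tool_rot: [179.9, 0.2, -180.0]
force: [-1.7, -0.5, 9.7]
grip_width: 0.0321
grasp_force: 29.8
```

Emit:
{"name": "arm_command", "arguments": {"series": "0 0 -10 0 255;0 0 -25 0 255;-14 -14 0 0 255;-26 -25 0 0 255;-28 -27 0 0 255;-28 -27 0 0 255;-28 -27 0 0 255;-28 -27 0 0 255;-18 -16 0 0 255;-8 -8 0 0 255;0 0 0 0 255;0 0 0 0 255"}}

```text
time_s: 9.55
tool_pos: [0.6479, -0.0533, 0.1316]
tool_rot: [180.0, -0.1, 180.0]
force: [-0.3, 0.5, -2.6]
grip_width: 0.0321
grasp_force: 29.8
```

```bash
python3 - <<'E'
from h import *
go(.6502,-.0535,.0612,180)
E
```

```text
t 9.55 turn -0.0 shift mm [-2.3 -0.2 70.4] rot [ 1.7996e+02 -1.2000e-01  1.7999e+02]
```

Emit:
{"name": "arm_command", "arguments": {"series": "-1.5 0 10 0 255;-0.5 0 15 0 255;0 0 10 0 255;0 0 5 0 255;0 0 5 0 255;0 0 5 0 255;0 0 5 0 255;0 0 4 0 255;0 0 3 0 255;0 0 2 0 255;0 0 0 0 255"}}

```text
time_s: 10.47
tool_pos: [0.6505, -0.0538, 0.0679]
tool_rot: [180.0, -0.0, -180.0]
force: [-0.4, -0.9, -2.9]
grip_width: 0.0327
grasp_force: 29.8
```

Emit:
{"name": "arm_command", "arguments": {"series": "0 0 3 0 255;0 0 1 0 255;0 0 1 0 255;0 0 1 0 255;0 0 0.5 0 255;0 0 0 0 255"}}

```text
time_s: 10.97
tool_pos: [0.6507, -0.0537, 0.0617]
tool_rot: [180.0, -0.0, -180.0]
force: [0.5, 0.0, -2.9]
grip_width: 0.0323
grasp_force: 29.8
```

Emit:
{"name": "arm_command", "arguments": {"series": "0 0 0.7 0 255;0 0 0.7 0 255;0 0 0.7 0 255;0 0 0 0 255"}}

```text
time_s: 11.3
tool_pos: [0.6512, -0.0538, 0.0603]
tool_rot: [180.0, 0.1, -180.0]
force: [-0.6, -0.2, 0.0]
grip_width: 0.0325
grasp_force: 29.8
```

Emit:
{"name": "arm_command", "arguments": {"series": "0 0 0 0 0;0 0 0 0 0;0 0 0 0 0;0 0 0 0 0;0 0 0 0 0;0 0 0 0 0;0 0 0 0 0;0 0 0 0 0;0 0 -10 0 0;0 0 -25 0 0;0 0 -35 0 0;0 0 0 0.09 0;0 0 0 0.09 0;0 0 0 0 0"}}

```text
time_s: 12.47
tool_pos: [0.6514, -0.0538, 0.1314]
tool_rot: [180.0, 0.1, 169.6]
force: [0.6, -0.3, 0.2]
grip_width: 0.0871
grasp_force: 0.0
```

```bash
python3 - <<'E'
from h import *
go(.501,-.070,.08,169.7)
go(.501,-.070,.014,169.7)
for n in("top","side"): cv2.imwrite(f"pics/{n}3.png",cams.read_camera(n))
s=cv2.imread("pics/side3.png");t=cv2.imread("pics/top3.png")
cv2.imwrite("pics/c3.png",cv2.resize(np.hstack([s[130:270,180:340],t[110:250,180:340]]),None,fx=2.5,fy=2.5,interpolation=cv2.INTER_CUBIC))
E
```

```text
t 12.47 turn -0.002 shift mm [145.1 -42.8  51.4] rot [1.7997e+02 1.3000e-01 1.6957e+02]
t 12.47 turn -0.002 shift mm [145.1 -42.8 117.4] rot [1.7997e+02 1.3000e-01 1.6957e+02]
```

View pics/c3.png

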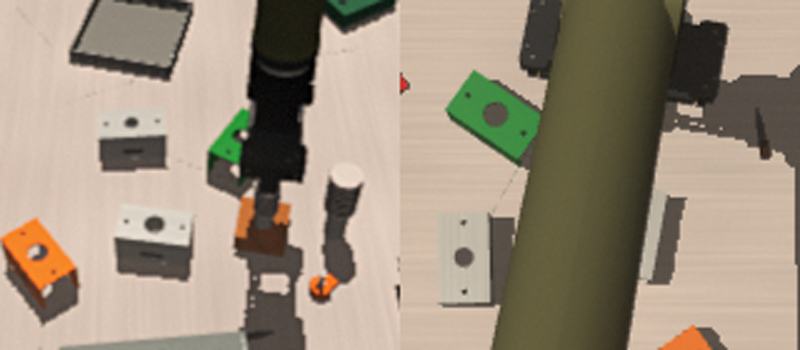

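The picture shows the gauge back in its stand at about (267,205) in the side crop, with both brackets unmoved. Next I pick up the bin-side (good) bracket.

Emit:
{"name": "arm_command", "arguments": {"series": "20 -6 0 0 0;35 -10 0 0 0;35 -10 0 0 0;35 -11 0 0 0;15 -4 0 0 0;5 -2 10 0 0;0 0 30 0 0;0 0 35 0 0;0 0 30 0 0;0 0 12 0 0;0 0 0 0 255;0 0 0 0 255;0 0 0 0 255;0 0 0 0 255;0 0 0 0 255;0 0 0 0 255;0 0 0 0 255;0 0 0 0 255;0 0 0 0 255"}}

```text
time_s: 14.15
tool_pos: [0.5015, -0.0704, 0.014]
tool_rot: [180.0, 0.1, 169.7]
force: [-0.3, -1.4, 6.0]
grip_width: 0.0556
grasp_force: 30.0
```

```bash
python3 - <<'E'
from h import *
go(.474,.358,.10,164)
go(.474,.358,.10,344)
E
```

```text
t 14.15 turn 0.099 shift mm [144.6 404.2 -86. ] rot [1.7997e+02 1.4000e-01 1.6970e+02]
t 14.15 turn -3.042 shift mm [-144.6 -404.2  -86. ] rot [1.7997e+02 1.4000e-01 1.6970e+02]
```

Emit:
{"name": "arm_command", "arguments": {"series": "0 0 0 0 255;0 0 -10 0 255;0 0 -30 0 255;0 0 -35 0 255;0 0 -15 0.089 255;6 18 0 0 255;12 34 0 0 255;13 38 0 0 255;13 38 0 0 255;13 38 0 0 255;13 38 0 0 255;13 38 0 0 255;13 38 0 0 255;13 38 0 0 255;13 38 0 0 255;12 32 0 0 255;6 17 0 0 255;0 0 0 0 255;0 0 0 0 255"}}

```text
time_s: 15.73
tool_pos: [0.4717, 0.3578, 0.1019]
tool_rot: [-179.9, -0.1, 164.7]
force: [0.7, -1.3, -3.8]
grip_width: 0.0557
grasp_force: 30.0
```

```bash
python3 - <<'E'
from h import *
from cell import telemetry
go(.474,.357,.018,164.6)
o=telemetry.get_obs();print(np.round(o["force"],1),o["grip_width"])
for n in("top","side"): cv2.imwrite(f"pics/{n}4.png",cams.read_camera(n))
E
```

```text
t 15.73 turn 0.003 shift mm [-2.4 -0.2 83.9] rot [-1.7987e+02 -5.0000e-02  1.6475e+02]
[ 0.7 -1.3 -3.8] 0.05569074079075643
```

Lower 84 mm in total, slowly at the end.

Emit:
{"name": "arm_command", "arguments": {"series": "-1 0 15 0 255;-1 0 25 0 255;0 0 20 0 255;0 0 10 0 255;0 0 5 0 255;0 0 3 0 255;0 0 2 0 255;0 0 1 0 255;0 0 1 0 255;0 0 1 0 255;0 0 0 0 255"}}

```text
time_s: 16.75
tool_pos: [0.475, 0.3573, 0.0201]
tool_rot: [180.0, 0.0, 164.6]
force: [0.2, 0.0, -3.5]
grip_width: 0.0556
grasp_force: 30.0
```

Emit:
{"name": "arm_command", "arguments": {"series": "0 0 1 0 255;0 0 0.7 0 255;0 0 0.7 0 255;0 0 0 0 255"}}

```text
time_s: 17.08
tool_pos: [0.4749, 0.3572, 0.018]
tool_rot: [180.0, 0.0, 164.6]
force: [-1.8, -1.3, 2.5]
grip_width: 0.0557
grasp_force: 30.0
```

Emit:
{"name": "arm_command", "arguments": {"series": "0 0 0 0 0;0 0 0 0 0;0 0 0 0 0;0 0 0 0 0;0 0 0 0 0;0 0 0 0 0;0 0 -10 0 0;0 0 -30 0 0;0 0 -35 -0.1 0;0 0 -15 -0.1 0;0 0 0 -0.095 0;1 -20 0 0 0;2 -36 0 0 0;2 -36 0 0 0;2 -36 0 0 0;2 -36 0 0 0;0 -36 0 0 0;0 -28 0 0 0;0 -12 0 0 0;0 0 0 0 0"}}

```text
time_s: 18.75
tool_pos: [0.4727, 0.1137, 0.1081]
tool_rot: [180.0, 0.1, -178.8]
force: [-0.2, 0.2, 0.0]
grip_width: 0.0872
grasp_force: 0.0
```

```bash
python3 - <<'E'
from h import *
go(.472,.1172,.014,181.5)
for n in("top","side"): cv2.imwrite(f"pics/{n}5.png",cams.read_camera(n))
t=cv2.imread("pics/top5.png");s=cv2.imread("pics/side5.png")
cv2.imwrite("pics/c5.png",cv2.resize(np.hstack([s[90:250,180:340],t[140:300,60:220]]),None,fx=2.5,fy=2.5,interpolation=cv2.INTER_CUBIC))
E
```

```text
t 18.75 turn -0.006 shift mm [ 0.7  3.5 94.1] rot [ 1.7999e+02  6.0000e-02 -1.7882e+02]
```

View pics/c5.png

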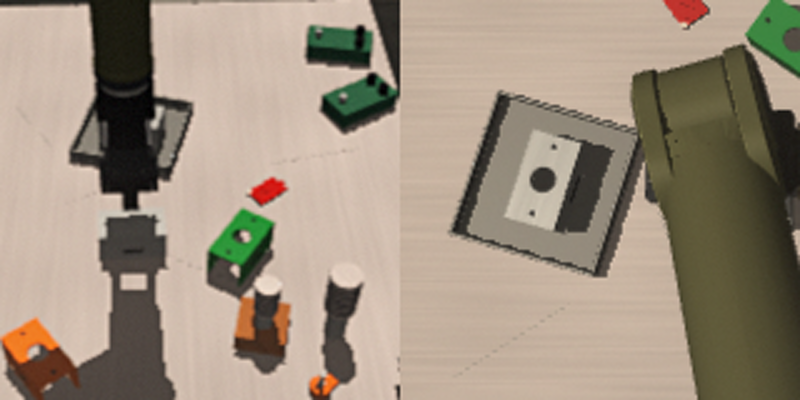

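The top crop shows the good bracket upright and centred in the tray at about (543,180). The gripper is over the second bracket.

Emit:
{"name": "arm_command", "arguments": {"series": "0.7 3.5 10 -0.006 0;0 0 30 0 0;0 0 30 0 0;0 0 17 0 0;0 0 7 0 0;0 0 0 0 255;0 0 0 0 255;0 0 0 0 255;0 0 0 0 255;0 0 0 0 255;0 0 0 0 255;0 0 0 0 255;0 0 0 0 255;0 0 0 0 255;0 0 -15 0 255;0 0 -35 0 255;0 0 0 0 255"}}

```text
time_s: 20.27
tool_pos: [0.4744, 0.1219, 0.0678]
tool_rot: [179.8, 0.4, -178.2]
force: [1.6, 0.1, -2.4]
grip_width: 0.0557
grasp_force: 30.0
```

```bash
python3 - <<'E'
from h import *
go(.4615,-.405,.25,273)
go(.4615,-.405,.25,93)
from cell import telemetry
print(np.round(telemetry.get_obs()["qpos"],1))
E
```

```text
t 20.27 turn -1.591 shift mm [ 525.5   40.5 -182.2] rot [ 179.79    0.4  -178.17]
t 20.27 turn 1.55 shift mm [-525.5  -40.5 -182.2] rot [ 179.79    0.4  -178.17]
[-32.5   4.9  15.7 115.5  -1.7  59.4  75.9]
```

Emit:
{"name": "arm_command", "arguments": {"series": "0 0 -12 0.12 255;0 0 -14 0.12 255;0 0 -15 0.12 255;0 0 -15 0.12 255;0 0 -15 0.12 255;0 0 -15 0.12 255;0 0 -15 0.12 255;0 0 -15 0.12 255;0 0 -15 0.12 255;0 0 -15 0.12 255;0 0 -15 0.12 255;0 0 -11 0.12 255;0 0 -10 0.11 255;-15 -1 0 0 255;-30 -2 0 0 255;-35 -3 0 0 255;-35 -3 0 0 255;-35 -3 0 0 255;-35 -3 0 0 255;-35 -3 0 0 255"}}

```text
time_s: 21.93
tool_pos: [0.4641, -0.1012, 0.2443]
tool_rot: [-180.0, -0.1, 93.1]
force: [1.3, -0.3, -4.1]
grip_width: 0.0558
grasp_force: 30.0
```

```bash
python3 - <<'E'
from h import *
go(.4615,-.405,.25,93)
E
```

```text
t 21.93 turn 0.001 shift mm [-303.2  -18.5   -5.7] rot [-1.7995e+02 -9.0000e-02  9.3070e+01]
```

Emit:
{"name": "arm_command", "arguments": {"series": "-36 -2 0 0 255;-36 -2 0 0 255;-36 -2 0 0 255;-36 -2 0 0 255;-36 -2 0 0 255;-36 -2 0 0 255;-36 -2 0 0 255;-30 -2 0 0 255;-15 -2 0 0 255;-6 0 0 0 255;0 0 0 0 255;0 0 10 0 255;0 0 20 0 255;0 0 20 0 255;0 0 8 0 255;0 0 0 0 255"}}

```text
time_s: 23.27
tool_pos: [0.4629, -0.4004, 0.1843]
tool_rot: [-179.8, -0.3, 93.2]
force: [0.0, 0.6, -4.5]
grip_width: 0.0559
grasp_force: 30.0
```

```bash
python3 - <<'E'
from h import *
go(.4615,-.405,.1765,93)
from cell import telemetry
print(np.round(telemetry.get_obs()["force"],1))
for n in("top","side"): cv2.imwrite(f"pics/{n}6.png",cams.read_camera(n))
t=cv2.imread("pics/top6.png");s=cv2.imread("pics/side6.png")
cv2.imwrite("pics/c6.png",cv2.resize(np.hstack([s[200:360,170:330],t[110:270,330:490]]),None,fx=2.5,fy=2.5,interpolation=cv2.INTER_CUBIC))
E
```

```text
t 23.27 turn 0.003 shift mm [-4.6 -1.6  7.8] rot [-179.83   -0.26   93.2 ]
[ 0.   0.6 -4.5]
```

View pics/c6.png

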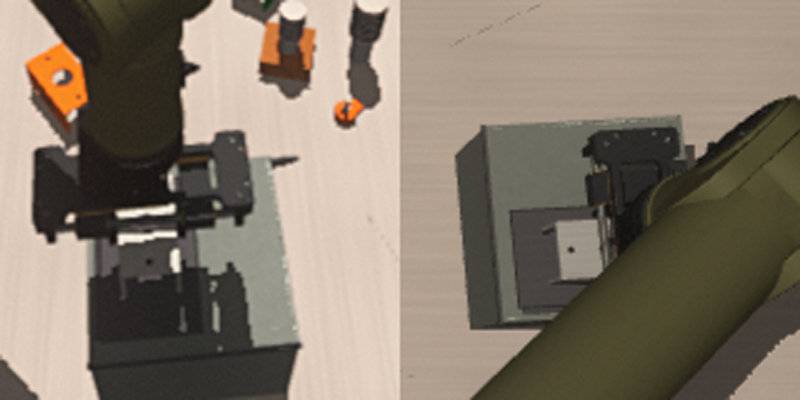

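The bracket is over the flap with its length along the bin's y (top crop about (590,250)), inside the opening. I lower it almost onto the flap and let go.

Emit:
{"name": "arm_command", "arguments": {"series": "-4 -1.5 2 0 255;0 0 2 0 255;0 0 1 0 255;0 0 1 0 255;0 0 0 0 255;0 0 0 0 0;0 0 0 0 0;0 0 0 0 0;0 0 0 0 0;0 0 0 0 0;0 0 0 0 0;0 0 0 0 0;0 0 0 0 0;0 0 -20 0 0;0 0 -35 0 0;0 0 -35 0 0;0 0 -35 0 0;0 0 -35 0 0"}}

```text
time_s: 24.87
tool_pos: [0.4616, -0.4077, 0.343]
tool_rot: [180.0, -0.0, 93.0]
force: [-0.0, -0.3, -0.5]
grip_width: 0.087
grasp_force: 0.0
```

Emit:
{"name": "arm_command", "arguments": {"series": "20 0 0 0 0;35 0 0 0 0;35 0 0 0 0;35 0 0 0 0;35 0 0 0 0;35 0 0 0 0;35 0 0 0 0;20 0 0 0 0;0 0 0 0 0"}}

```text
time_s: 25.62
tool_pos: [0.4491, -0.1526, 0.3414]
tool_rot: [180.0, -0.2, 93.6]
force: [0.1, -0.7, 0.5]
grip_width: 0.0866
grasp_force: 0.0
```

```bash
python3 - <<'E'
from h import *
for n in("top","side"): cv2.imwrite(f"pics/{n}7.png",cams.read_camera(n))
t=cv2.imread("pics/top7.png");s=cv2.imread("pics/side7.png")
cv2.imwrite("pics/c7.png",cv2.resize(np.vstack([np.hstack([s[60:360,140:400]]),np.zeros((0,260,3),np.uint8)]),None,fx=1.5,fy=1.5) )
u=cv2.resize(t[100:280,60:490],(800,335)); v=cv2.resize(s[180:360,140:400],(383,265)); w=cv2.resize(s[60:240,180:440],(383,265))
cv2.imwrite("pics/c7.png",np.vstack([u,np.hstack([v,w,np.zeros((265,34,3),np.uint8)])]))
E
```

```text
(no output)
```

View pics/c7.png

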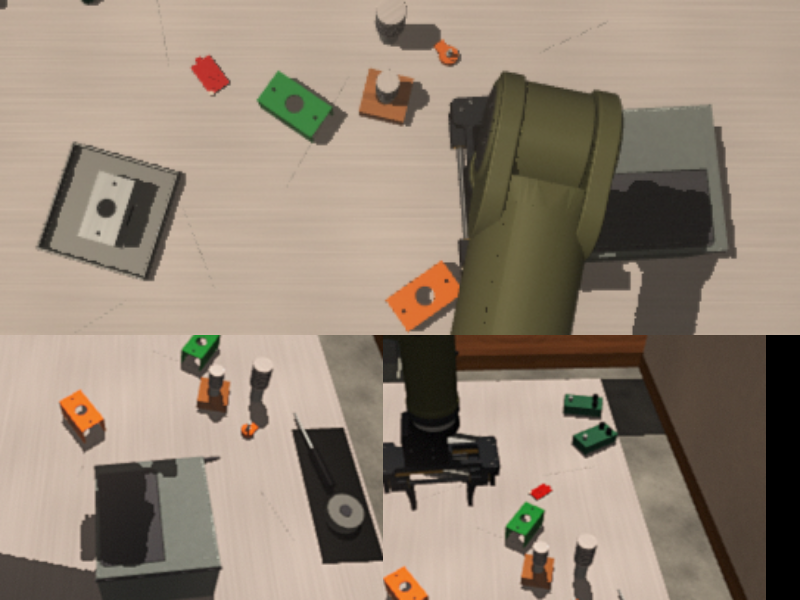

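The bracket is in the bin, the good one is in the tray, and the gauge is in its stand. The flap is partly in the arm's shadow, so I move the arm clear to check it numerically.

Emit:
{"name": "arm_command", "arguments": {"series": "20 0 0 0 0;35 0 0 0 0;35 0 0 0 0;35 0 0 0 0;35 0 0 0 0;35 0 0 0 0;35 0 0 0 0;35 0 0 0 0;20 0 0 0 0;0 0 0 0 0;0 0 0 0 0;0 0 0 0 0"}}

```text
time_s: 26.72
tool_pos: [0.4344, 0.124, 0.3412]
tool_rot: [180.0, 0.0, 92.8]
force: [0.5, 0.7, -0.3]
grip_width: 0.0869
grasp_force: 0.0
```

```bash
python3 - <<'E'
from h import *
for n,(x0,x1,y0,y1) in (("top",(350,455,150,245)),("side",(200,292,260,345))):
    im=cams.read_camera(n); cv2.imwrite(f"pics/{n}8.png",im)
    a=cv2.imread(f"pics/{n}0.png")
    d=cv2.absdiff(im,a).max(2)[y0:y1,x0:x1]; print(n,"bin diff >25 px:",(d>25).sum(),"max",d.max())
    D=(cv2.absdiff(im,a).max(2)>40).astype(np.uint8); k,l,s,c=cv2.connectedComponentsWithStats(D)
    print([s[i].tolist() for i in range(1,k) if s[i,4]>15])
E
```

```text
top bin diff >25 px: 800 max 92
[[42, 146, 367, 238, 28501], [0, 315, 7, 19, 73], [242, 348, 36, 18, 304], [237, 355, 8, 5, 27], [218, 360, 8, 8, 43], [0, 368, 33, 16, 279], [228, 378, 6, 6, 23]]
side bin diff >25 px: 391 max 131
[[2, 0, 8, 6, 36], [81, 0, 65, 19, 732], [187, 0, 60, 85, 1781], [146, 3, 36, 35, 754], [8, 6, 18, 27, 200], [34, 20, 48, 58, 1858], [35, 51, 7, 15, 43], [40, 68, 8, 10, 57], [189, 75, 4, 15, 41], [211, 79, 37, 30, 286], [61, 87, 23, 9, 170], [44, 88, 13, 8, 78], [183, 91, 19, 20, 147], [53, 109, 12, 10, 81], [69, 109, 40, 77, 779], [31, 116, 228, 242, 12301], [219, 129, 27, 26, 524], [22, 133, 28, 29, 311], [45, 171, 18, 24, 178], [230, 177, 6, 4, 22], [219, 184, 28, 15, 385], [69, 228, 7, 6, 22], [67, 238, 7, 9, 35], [197, 243, 4, 6, 17]]
```

```bash
python3 - <<'E'
import cv2,numpy as np
for n,(x0,x1,y0,y1) in (("top",(350,455,150,245)),("side",(200,292,260,345))):
    a=cv2.imread(f"pics/{n}0.png");b=cv2.imread(f"pics/{n}8.png")
    d=(cv2.absdiff(a,b).max(2)[y0:y1,x0:x1]>15).astype(np.uint8)
    for r in cv2.resize(d*255,None,fx=.2,fy=.2,interpolation=cv2.INTER_AREA): print("".join("#" if v>128 else "." for v in r))
    print()
a=cv2.cvtColor(cv2.imread("pics/top0.png"),6);b=cv2.cvtColor(cv2.imread("pics/top8.png"),6)
for x in(385,400,415,435):print(x,a[186:240:3,x].tolist(),b[186:240:3,x].tolist())
E
```

```text
#####################
#####################
##.##################
#..##################
#..################.#
#..################.#
#..################.#
#...###############.#
#...########......#.#
#...#.............#.#
#...#...............#
#...#................
#...#..............#.
#...#..............#.
#...#..............#.
#...#..............#.
#..................#.
##...................
#####################

#######...........
#####.............
#.................
#.................
#.................
#.................
..................
..................
..................
..................
..................
..................
..................
..................
..................
..................
..................

385 [102, 103, 100, 68, 69, 65, 69, 66, 67, 67, 66, 67, 68, 68, 69, 65, 64, 101] [119, 120, 116, 80, 79, 77, 80, 77, 77, 79, 78, 79, 77, 77, 78, 78, 73, 114]
400 [99, 100, 83, 66, 65, 65, 66, 66, 65, 67, 65, 67, 68, 66, 67, 61, 77, 67] [114, 116, 103, 79, 76, 76, 77, 77, 75, 78, 76, 78, 77, 76, 76, 69, 88, 79]
415 [101, 102, 52, 63, 64, 63, 64, 65, 63, 64, 66, 64, 65, 66, 65, 49, 102, 38] [115, 117, 61, 75, 73, 73, 72, 75, 75, 75, 75, 73, 76, 76, 77, 56, 118, 46]
435 [101, 100, 62, 62, 62, 62, 62, 63, 61, 62, 63, 65, 64, 66, 64, 65, 99, 57] [117, 116, 72, 72, 73, 74, 73, 73, 73, 74, 76, 74, 76, 76, 74, 74, 114, 69]
```

The only difference is a uniform brightness scaling and the side view is unchanged, so the flap is shut. I hand the job in.

```bash
python3 -c "
from cell import env
print(env.sign_off())"
```

```text
the job is handed in; nothing more can be done
None
```

The job is handed in: the bin-side bracket passed the gauge and stands in the tray, the tray-side bracket stopped the nose and went through the flap into the bin (flap shut again), and the gauge is back upright in its stand.

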